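# Centre the footed tea-light cup on its coaster

## Robot

A 6-joint arm with a two-finger parallel gripper is mounted at the origin on the work surface. World frame = base frame: x ahead of the robot, y to its left, z up, the work surface at z = 0. Lengths are in mm, angles in rad, forces in N, time in s.
With the tool pointing down it reaches from about 350 to 975 mm from the base axis. Payload 7.1 kg.
Tool frame: the origin (TCP) lies at the centre of the arm's flange, where the gripper is bolted on; the fingertips stand 182 mm ahead of it and the grasp point (between the pads) lies 163 mm ahead of it; z points along the fingers, y is the line along which they close (so a half turn about z gives the same grasp; the last joint's range is limited). The gripper opens to 88 mm and grips with 3 to 60 N. Pads are 20 mm wide; open, the fingers measure 115 mm over their backs; the gripper's body (75 mm by 178 mm) begins 61 mm behind the grasp point.
Start: joints at [-1.247, 0.423, 1.63, -0, 1.089, -0.019], TCP at [210.096, -588.614, 404.675] pointing down, gripper open.
Joint ranges: [-3, 3], [-0.9, 2.11], [0.09, 2.58], [-1.31, 4.45], [0.11, 2.69], [-2.54, 2.54]. Speed limits (rad/s): [2.39, 2.39, 3.01, 3.14, 3.14, 3.14].

## Interface

Orientations are given as a rotation vector (axis times angle).
In Python, from workcell import readout, get_image, ctrl gives the robot as it stands.
- The arm moves only by the tool step_arm, never from a script. Its argument "targets" is a list that holds one entry, the list of rows, each a list of 7 numbers: the shift along the world's x, y, z as a fraction of full scale, then the turn, a rotation vector about the world's x, y, z as a fraction of full scale, then the opening, from 0 (shut) to 1 (fully open). In form: [[[dx, dy, dz, wx, wy, wz, claw], ...]]. A call has exactly 5 rows; each row shifts and turns the commanded pose from where the row before left it; what a row does not reach is not made up. Full scale, the value 1, is 0.05 m for a shift and 4 degrees for a turn. A row lasts 1/8 s, in which the tool goes at most 62.5 mm and 10.7 degrees, less where a joint would pass 70% of its speed; a pose out of reach is approached as far as the arm can. A call with a number of a shift or a turn outside -1 to 1 is refused whole. A call with a gripper value outside its range is refused whole. The fingers move at their own pace and stop on an object; the grip force is fixed at half the most. Time passes only in rows, so rows that do not move let the fingers close, or fill a call up. It gives the time, the measured TCP pose, the force, the opening and the grip force at its end, in the units of the state.
- readout.get_obs(): the state, without advancing time (a new reading comes with each control period).
- get_image(name): name is "side" or "top"; returns a dict with "pixels" (420x560x3 uint8, red, green, blue), "intrinsics" (3x3 intrinsics, pixels), "extrinsics" (4x4, takes a point from world to camera coordinates). Camera axes: x right, y down, z forward; pixel columns grow to the right and rows downward; lengths in mm; the calibration is good to about 2 mm. A picture is of the moment at which its call begins. There is no depth.
- ctrl.close_job(): hands the job in; it is judged then, once.
The state is a dict: "t": time; "qpos": joint angles; "qvel": joint speeds; "joint_torque": joint torques, N m; "ee_pos": TCP position; "orientation": TCP orientation; "ft_force": force on the tool from outside, world axes, zero at the start; "moment": the same for the moment, N m; "width": finger opening in mm; "grasp_force": force on a finger pad.
Only numpy, scipy, OpenCV 4.12 (cv2) and the standard library are available. Lean on these libraries where they do the work, as an engineer would, in place of code of your own. Each camera call takes 0.05 s, during which the arm holds its last target. There are 200 camera calls.

## Task

The little blue tea-light cup stands off to one side of its round white coaster. With the fingertips, nudge it by light taps or pushes low on its foot until it stands upright in the middle of the coaster, then back away. It is wobbly and tips if pushed high up: be gentle, do not grip it, lift it, knock it over or push it off, and leave the coaster and everything else on the shelf where they are.

Things in the scene. Friction and masses are not known exactly. Their poses are not given: they have to be found in the camera images.
- cup: Blue footed tea-light cup, 64 mm tall plus 5 mm wick, about 150 g, loose, round. Origin: centre of its underside; z up its axis. Stands on a flat ring only 32 mm across; foot flares to 54 mm diameter; stem 16 to 24 mm diameter, 20 to 40 mm up; bowl 44 mm diameter, 48 to 60 mm up, with an aluminium tea light on top. Pushed at the bowl it tips.
- cup_foot (a point): Point on the cup's axis level with the middle of the foot's widest part: an upright rim 54 mm in diameter, 5 to 14 mm above the cup's underside (this point 9.5 mm above it, 19.5 mm above the shelf). Pushed slowly at this rim the cup slides without tipping and stops when the push stops.
- coaster: Round flat white ceramic coaster, 104 mm diameter, 10 mm thick, about 300 g, loose on the shelf (shelf top at z = 0), with a thin grey ring of 92 mm diameter round its middle. Origin: centre of its underside; z up. It stays put while the cup slides slowly over it. The cup starts about 22 to 32 mm off its centre, in any direction.
- dispenser: Bystander: empty chrome push dispenser, 70 mm diameter, 172 mm tall, spout reaching 51 mm from its axis. Origin: centre of its underside. Loose, leave alone.
- scoop: Bystander: lavender plastic scoop, open box 65 x 50 x 34 mm with its handle reaching to 106 mm along its own -x. Origin: centre of the box's underside. Loose, leave alone.
- tub: Bystander: closed white tub with twist cap, 80 mm diameter, 64 mm tall. Origin: centre of its underside. Loose, leave alone.
- dustpan: Bystander: tiny steel dustpan, pan 100 x 110 x 30 mm, handle reaching to 138 mm along its own +x. Origin: centre of the pan's underside. Loose, leave alone.
- matchbox: Bystander: red matchbox 56 x 36 x 16 mm. Origin: centre of its underside. Loose, leave alone.
- keydish: Bystander: terracotta bowl for keys, 110 mm diameter, 28 mm tall. Origin: centre of its underside. Loose, leave alone.

How it is judged (in metres and radians):
At the end, for the whole second after the job is handed in: The cup stands upright (within 3 degrees) and at rest on the coaster, its axis within 7 mm of the coaster's centre, with the coaster within 10 mm of where it was (horizontal distance between cup and coaster below 0.007 m and angle between cup's own z axis and vertical below 0.05 rad and z of cup in the frame of coaster between 0.007 and 0.013 m and linear speed of cup below 0.01 m/s and distance of coaster from where it was at the start of the episode below 0.01 m); the robot touches nothing.
It fails at once if the cup is knocked over (tilted more than 20 degrees) or pushed off the coaster (angle between cup's own z axis and vertical above 0.35 rad or z of cup in the frame of coaster below 0.004 m).
It fails at once if the cup is lifted (more than 8 mm) off the coaster (z of cup in the frame of coaster above 0.018 m).
It fails at once if the cup is pushed hard or gripped (more than 10 N) (contact force between cup and the fingers above 10 N).
It fails at once if the coaster is shifted more than 10 mm or lifted (distance of coaster from where it was at the start of the episode above 0.01 m).
It fails at once if a bystander is disturbed (moved more than 10 mm) (distance of any of dispenser, scoop, tub, dustpan, matchbox, keydish from where it was at the start of the episode above 0.01 m).
It also fails if it takes over 48 s, if anything falls off the work surface, if the arm or the gripper's body presses on something with over 40 N, if the wrist force passes 120 N, or if a joint passes its speed limit or range.

## Working session

There is one attempt and no reset: what is moved stays moved. The work goes in short steps, Python scripts to look and compute and a tool call to move; the robot and the scene stay as the last step left them, time stands still between calls to the robot, and variables do not carry over. Pictures are saved under pics/ and viewed, at most 10 in all, crops included, and the job is handed in when it is done.

Besides the shell and the picture viewer there is one more tool, called by a JSON object that holds its "fn" and its "kwargs". step_arm: Moves the arm, as the interface text tells. Shift numbers are shares of 0.05 m and turn numbers shares of 4 degrees, none past 1 either way. Its arguments: {"type":"object","properties":{"targets":{"type":"array"}},"required":["targets"]}

```bash
mkdir -p pics
cat > h.py <<'E'
import numpy as np, cv2
from workcell import readout, get_image, ctrl
def snap(n,f=None):
    d=get_image(n); p=np.array(d["pixels"])
    if f: cv2.imwrite("pics/"+f,p[:,:,::-1])
    return p,np.array(d["intrinsics"]),np.array(d["extrinsics"])
def ray(uv,K,E,z):
    R,t=E[:3,:3],E[:3,3]; c=-R.T@t
    d=R.T@np.linalg.solve(K,[uv[0],uv[1],1.]); return c+d*(z-c[2])/d[2]
def proj(P,K,E):
    q=K@(E[:3,:3]@np.array(P,float)+E[:3,3]); return q[:2]/q[2]
E
python3 - <<'E'
from h import *
for n in("top","side"):
    p,K,E=snap(n,n+"0.png"); print(n,K.round(1).tolist(),(-E[:3,:3].T@E[:3,3]).round(0),E[2,:3].round(2))
print(readout.get_obs())
E
```

```text
top [[435.5, 0.0, 280.5], [0.0, 435.5, 210.8], [0.0, 0.0, 1.0]] [492.  18. 953.] [ 0.1  -0.01 -0.99]
side [[496.2, 0.0, 286.6], [0.0, 496.2, 205.5], [0.0, 0.0, 1.0]] [112. 629. 718.] [ 0.46 -0.6  -0.65]
{'t': 0.1, 'qpos': array([-1.24699049e+00,  4.23759367e-01,  1.63056583e+00, -1.15707351e-05,
        1.08861996e+00, -1.89947171e-02]), 'qvel': array([ 1.32613126e-03, -3.33406921e-03, -1.96653593e-04,  2.57767653e-03,
       -4.07633146e-04, -6.23735812e-05]), 'joint_torque': array([ 7.60914354e-04, -5.45616210e+01, -2.74324125e+01,  6.46021287e-02,
        1.88034220e-02, -5.56887153e-05]), 'ee_pos': array([ 210.02931926, -588.40123947,  404.00118552]), 'orientation': array([-3.09424141e+00, -5.35617754e-01,  3.38302698e-04]), 'ft_force': array([ 0.09278846,  0.16362743, -0.80439659]), 'moment': array([-0.00536848,  0.07758904,  0.00011841]), 'grasp_force': 0.0, 'width': 87.92633785880395}
```

View pics/top0.png

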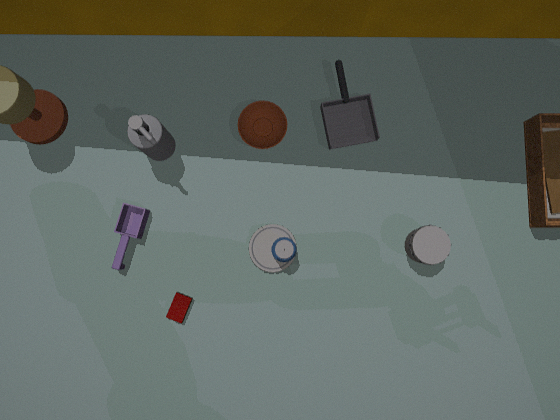

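View pics/side0.png

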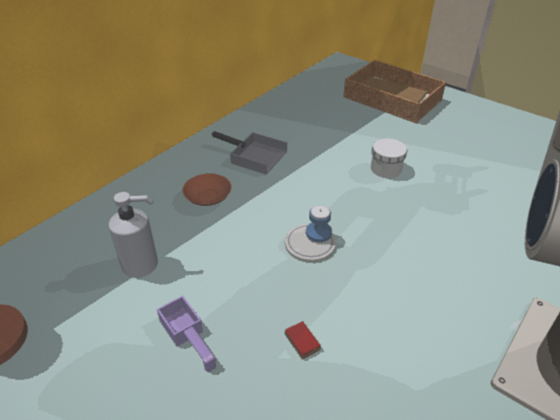

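Top view: coaster about (272,248), cup bowl about (284,250), free space around it. Side view: coaster (310,242), cup foot (319,230). Next, masks.

Run:
```python
from h import *
o=[]
for n,(u,v) in(("top",(274,249)),("side",(312,232))):
    p=cv2.imread(f"pics/{n}0.png"); c=p[v-35:v+35,u-45:u+45]
    o.append(cv2.resize(c,None,fx=7,fy=4*7/4,interpolation=cv2.INTER_NEAREST)[:, :])
    hsv=cv2.cvtColor(p,cv2.COLOR_BGR2HSV)
    print(n); print([tuple(map(int,hsv[v,x])) for x in range(u-40,u+40,3)])
cv2.imwrite("pics/c.png",cv2.resize(np.hstack(o),(800,311)))
```

```text
top
[(81, 32, 127), (81, 27, 125), (81, 32, 127), (82, 38, 128), (79, 32, 128), (165, 8, 135), (126, 13, 100), (160, 6, 134), (0, 8, 133), (18, 10, 133), (20, 6, 134), (10, 12, 133), (15, 8, 132), (106, 132, 104), (168, 9, 136), (160, 6, 134), (158, 7, 138), (173, 8, 135), (150, 6, 134), (0, 6, 135), (105, 144, 108), (73, 27, 131), (80, 36, 128), (78, 30, 128), (81, 28, 126), (76, 27, 124), (80, 30, 127)]
side
[(89, 26, 193), (89, 26, 195), (87, 28, 194), (87, 25, 194), (87, 25, 194), (86, 20, 193), (165, 3, 175), (0, 3, 182), (15, 5, 189), (10, 4, 186), (8, 6, 182), (107, 12, 145), (106, 98, 148), (107, 95, 150), (106, 98, 153), (106, 85, 105), (105, 82, 103), (106, 79, 103), (106, 78, 102), (106, 77, 99), (88, 26, 167), (87, 26, 186), (87, 26, 185), (88, 25, 183), (87, 26, 194), (87, 27, 196), (87, 26, 195)]
```

View pics/c.png

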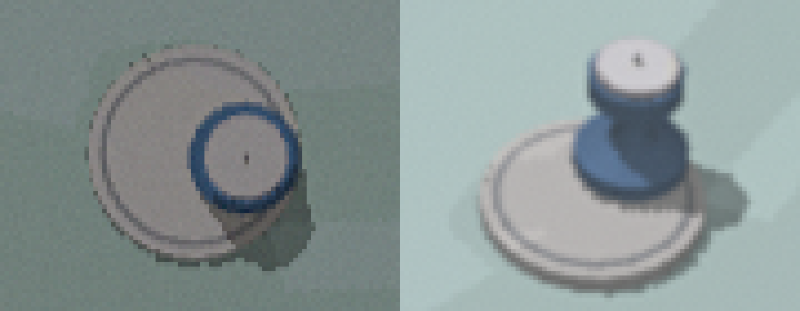

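The crop shows the coaster disc cleanly, with the cup's tea-light disc on top and the foot rim clear in the side view.

```bash
cat >> h.py <<'E'
from scipy.optimize import least_squares
def circ(P,r):
    f=lambda c:np.hypot(P[:,0]-c[0],P[:,1]-c[1])-r
    s=least_squares(f,np.median(P,0),loss="soft_l1",f_scale=1.); return s.x,np.median(abs(s.fun))
def biggest(m):
    c,_=cv2.findContours(m.astype(np.uint8),cv2.RETR_EXTERNAL,cv2.CHAIN_APPROX_NONE)
    return max(c,key=cv2.contourArea)[:,0,:].astype(float)
def measure(n,box=45,C0=(430,5)):
    p,K,E=snap(n); hsv=cv2.cvtColor(p,cv2.COLOR_RGB2HSV).astype(int); H,S,V=hsv[...,0],hsv[...,1],hsv[...,2]
    u,v=proj([C0[0],C0[1],20],K,E).astype(int); w=np.zeros(H.shape,bool); w[v-box:v+box,u-box:u+box]=1
    blue=w&(H>98)&(H<116)&(S>60); white=w&(S<17)&(V>60)
    out={}
    co=biggest(white|blue)
    nb=cv2.dilate(blue.astype(np.uint8),np.ones((7,7)))
    k=[q for q in co if not nb[int(q[1]),int(q[0])]]
    out["coaster"]=circ(np.array([ray(q,K,E,10)[:2] for q in k]),52)
    bc=biggest(blue); fill=np.zeros(H.shape,np.uint8); cv2.fillPoly(fill,[bc.astype(int)],1)
    d=biggest((fill>0)&~blue&(S<40)) ; e=cv2.fitEllipse(d.astype(np.float32))
    out["disc_px"]=e; out["disc"]=ray(e[0],K,E,74)[:2]
    if n=="side":   # lower blue boundary = foot's lower rim, z=15
        low=[(x,bc[bc[:,0]==x][:,1].max()) for x in np.unique(bc[:,0])[2:-2]]
        out["foot"]=circ(np.array([ray(q,K,E,15)[:2] for q in low]),27)
    return out
E
python3 - <<'E'
from h import *
p,K,E=snap("top"); c0=ray((272,248),K,E,10)[:2]; print(c0)
for n in("top","side"):
    for k,v in measure(n,C0=c0).items(): print(n,k,v)
E
```

```text
[510.05168379  28.8429014 ]
top coaster (array([510.55121014,  27.6082513 ]), np.float64(0.7105729338375149))
top disc_px ((283.8268737792969, 248.96231079101562), (17.877710342407227, 18.476228713989258), 1.2343732118606567)
top disc [506.98629308   4.29456477]Traceback (most recent call last):
  File "<stdin>", line 4, in <module>
  File "h.py", line 29, in measure
    d=biggest((fill>0)&~blue&(S<40)) ; e=cv2.fitEllipse(d.astype(np.float32))
  File "h.py", line 18, in biggest
    return max(c,key=cv2.contourArea)[:,0,:].astype(float)
           ~~~^^^^^^^^^^^^^^^^^^^^^^^
ValueError: max() iterable argument is empty
```

```bash
python3 - <<'E'
s=open('h.py').read()
s=s.replace('''    d=biggest((fill>0)&~blue&(S<40)) ;''','''    if n=="top": d=biggest((fill>0)&~blue&(S<40))
    else:
        m=white.copy(); m[int(bc[:,1].min())+14:]=0; d=biggest(m)
   ''').replace("    e=cv2","    e=cv2").replace("    if n==\"side\":   #","    if n==\"side\":   #")
s=s.replace("d=biggest(m)\n    e=","d=biggest(m)\n    e=")
open('h.py','w').write(s)
E
grep -n "e=cv2" h.py
python3 - <<'E'
from h import *
for n in("top","side"):
    for k,v in measure(n,C0=(510,28)).items(): print(n,k,v)
E
```

```text
32:    e=cv2.fitEllipse(d.astype(np.float32))
top coaster (array([510.52488258,  27.54780461]), np.float64(0.6712051823453642))
top disc_px ((283.83270263671875, 249.01934814453125), (17.888103485107422, 18.45934295654297), 170.74624633789062)
top disc [506.87208646   4.2824302 ]
side coaster (array([509.63492879,  32.13035851]), np.float64(1.681663776205589))
side disc_px ((319.9303283691406, 211.48504638671875), (12.988919258117676, 18.33363914489746), 96.20833587646484)
side disc [507.6853802    5.61552464]
side foot (array([481.45616241,  41.89765063]), np.float64(4.270990133700895))
```

Cup at about (507,4.5) and coaster at (510.5,27.6), so the push goes along direction ≈ 81°. I'll use the fingers about 30 mm apart as a cradle behind the foot, with tool x along the push.

{"fn": "step_arm", "kwargs": {"targets": [[[0.29, 0.53, -0.1, 0, 0, 0.77, 0.34], [0.29, 0.53, -0.1, 0, 0, 0.77, 0.34], [0.29, 0.53, -0.1, 0, 0, 0.77, 0.34], [0.29, 0.53, -0.1, 0, 0, 0.77, 0.34], [0.29, 0.53, -0.1, 0, 0, 0.77, 0.34]]]}}

```text
t: 0.98
ee_pos: [283.0, -455.3, 379.6]
orientation: [2.995, 0.948, 0.0]
ft_force: [-0.9, 0.2, 0.3]
width: 41.3
grasp_force: 0.0
```

{"fn": "step_arm", "kwargs": {"targets": [[[0.29, 0.53, -0.1, 0, 0, 0.77, 0.34], [0.29, 0.53, -0.1, 0, 0, 0.77, 0.34], [0.29, 0.53, -0.1, 0, 0, 0.77, 0.34], [0.29, 0.53, -0.1, 0, 0, 0.77, 0.34], [0.29, 0.53, -0.1, 0, 0, 0.77, 0.34]]]}}

```text
t: 1.6
ee_pos: [355.5, -322.8, 354.7]
orientation: [2.841, 1.341, 0.0]
ft_force: [-0.3, -0.2, -0.7]
width: 29.8
grasp_force: 0.0
```

{"fn": "step_arm", "kwargs": {"targets": [[[0.29, 0.53, -0.1, 0, 0, 0.77, 0.34], [0.29, 0.53, -0.1, 0, 0, 0.77, 0.34], [0.29, 0.53, -0.1, 0, 0, 0.77, 0.34], [0.29, 0.53, -0.1, 0, 0, 0.77, 0.34], [0.29, 0.53, -0.1, 0, 0, 0.77, 0.34]]]}}

```text
t: 2.22
ee_pos: [428.1, -190.3, 329.7]
orientation: [2.635, 1.709, 0.0]
ft_force: [0.8, 0.3, 0.0]
width: 29.5
grasp_force: 0.0
```

{"fn": "step_arm", "kwargs": {"targets": [[[0.29, 0.53, -0.1, 0, 0, 0.77, 0.34], [0.29, 0.53, -0.1, 0, 0, 0.77, 0.34], [0.29, 0.53, -0.1, 0, 0, 0.77, 0.34], [0.29, 0.5, -0.1, 0, 0, 0.77, 0.34], [0, 0, 0, 0, 0, 0, 0.34]]]}}

```text
t: 2.85
ee_pos: [486.2, -85.5, 309.5]
orientation: [-2.436, -1.983, -0.0]
ft_force: [0.8, -1.0, 0.1]
width: 30.1
grasp_force: 0.0
```

{"fn": "step_arm", "kwargs": {"targets": [[[0.12, 0.25, -0.35, 0, 0, 0.35, 0.34], [0.12, 0.25, -0.4, 0, 0, 0.33, 0.34], [0, 0, -0.5, 0, 0, 0, 0.34], [0, 0, -0.5, 0, 0, 0, 0.34], [0, 0, -0.3, 0, 0, 0, 0.34]]]}}

```text
t: 3.48
ee_pos: [496.9, -61.8, 205.4]
orientation: [-2.39, -2.036, 0.002]
ft_force: [-0.2, -0.4, 0.4]
width: 29.8
grasp_force: 0.0
```

{"fn": "step_arm", "kwargs": {"targets": [[[0, 0, -0.1, 0, 0, 0, 0.34], [0, 0, -0.06, 0, 0, 0, 0.34], [0, 0, 0, 0, 0, 0, 0.34], [0, 0, 0, 0, 0, 0, 0.34], [0, 0, 0, 0, 0, 0, 0.34]]]}}

```text
t: 4.1
ee_pos: [497.7, -61.6, 199.6]
orientation: [2.391, 2.037, 0.001]
ft_force: [0.5, 0.1, 0.8]
width: 29.7
grasp_force: 0.0
```

Run:
```python
from h import *
o=[]
for n in("top","side"):
    p,K,E=snap(n); u,v=proj([505,-5,50],K,E).astype(int); o.append(cv2.resize(p[v-75:v+75,u-50:u+50,::-1],None,fx=4,fy=4))
cv2.imwrite("pics/d.png",np.hstack(o))
```

```text
(no output)
```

View pics/d.png

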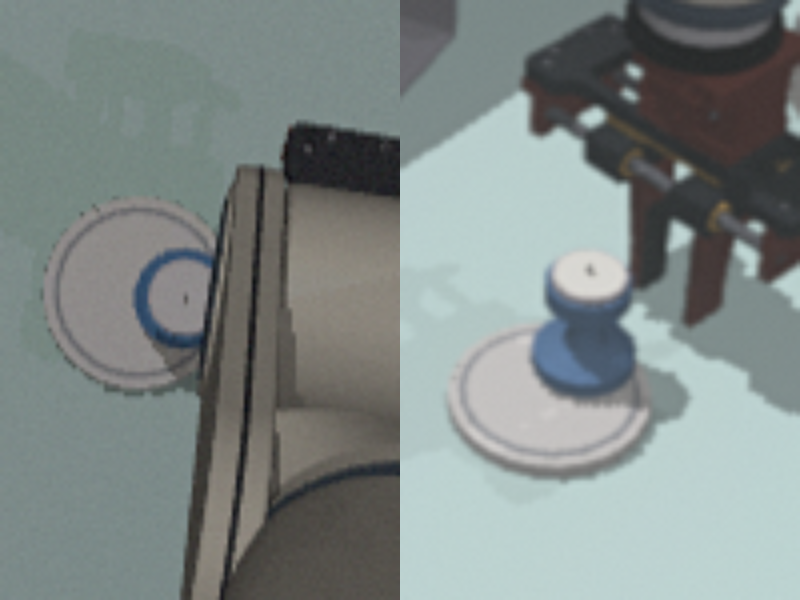

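Top: the cup is half hidden by the wrist. Side: both fingertips stand beyond the cup, clear of it and the coaster. Approach, then push slowly.

{"fn": "step_arm", "kwargs": {"targets": [[[0.01, 0.1, -0.02, 0, 0, 0, 0.34], [0.02, 0.12, -0.02, 0, 0, 0, 0.34], [0.02, 0.12, 0, 0, 0, 0, 0.34], [0.015, 0.1, 0, 0, 0, 0, 0.34], [0.01, 0.06, 0, 0, 0, 0, 0.34]]]}}

```text
t: 4.82
ee_pos: [501.4, -36.1, 197.2]
orientation: [-2.39, -2.038, 0.0]
ft_force: [0.1, 0.2, -0.0]
width: 29.8
grasp_force: 0.0
```

{"fn": "step_arm", "kwargs": {"targets": [[[0.005, 0.03, 0, 0, 0, 0, 0.34], [0.005, 0.03, 0, 0, 0, 0, 0.34], [0.005, 0.03, 0, 0, 0, 0, 0.34], [0.005, 0.03, 0, 0, 0, 0, 0.34], [0.005, 0.03, 0, 0, 0, 0, 0.34]]]}}

```text
t: 5.45
ee_pos: [502.6, -29.1, 197.2]
orientation: [-2.391, -2.038, 0.0]
ft_force: [-0.3, 0.5, 0.8]
width: 30.0
grasp_force: 0.0
```

Run:
```python
from h import *
p,K,E=snap("side"); u,v=proj([505,-5,50],K,E).astype(int); cv2.imwrite("pics/e.png",cv2.resize(p[v-50:v+60,u-55:u+55,::-1],None,fx=5,fy=5))
m=measure("side",C0=(510,28)); print(m["coaster"],m["disc"])
```

```text
(array([509.85045321,  30.43592384]), np.float64(3.113769495462499)) [507.61462526   5.11418706]
```

View pics/e.png

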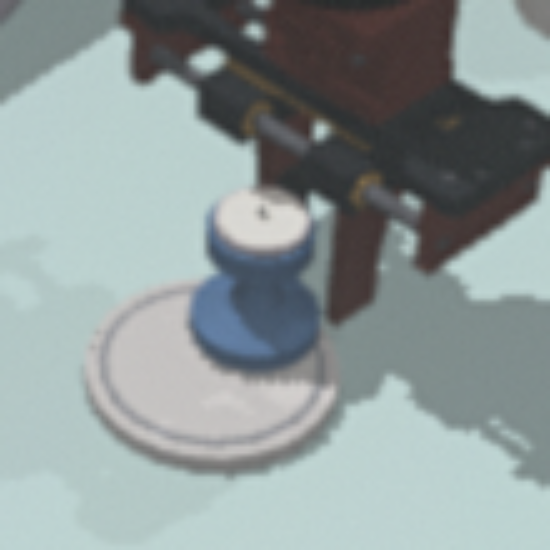

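The finger is right behind the foot, at its edge, and the cup has not moved yet. On with the push.

{"fn": "step_arm", "kwargs": {"targets": [[[0.005, 0.03, 0, 0, 0, 0, 0.34], [0.005, 0.03, 0, 0, 0, 0, 0.34], [0.005, 0.03, 0, 0, 0, 0, 0.34], [0.005, 0.03, 0, 0, 0, 0, 0.34], [0.005, 0.03, 0, 0, 0, 0, 0.34]]]}}

```text
t: 6.18
ee_pos: [503.8, -21.6, 197.2]
orientation: [-2.391, -2.038, 0.0]
ft_force: [0.2, -0.2, -0.3]
width: 30.0
grasp_force: 0.5
```

Run:
```python
from h import *
m=measure("side",C0=(510,28)); print(m["coaster"],m["disc"])
```

```text
(array([509.94869413,  31.06975109]), np.float64(2.464119776642601)) [508.44335533   9.23655054]
```

{"fn": "step_arm", "kwargs": {"targets": [[[0.005, 0.03, 0, 0, 0, 0, 0.34], [0.005, 0.03, 0, 0, 0, 0, 0.34], [0.005, 0.03, 0, 0, 0, 0, 0.34], [0.005, 0.03, 0, 0, 0, 0, 0.34], [0.005, 0.03, 0, 0, 0, 0, 0.34]]]}}

```text
t: 6.85
ee_pos: [505.1, -14.0, 197.2]
orientation: [2.391, 2.038, 0.0]
ft_force: [0.7, -0.9, -0.1]
width: 29.9
grasp_force: 0.5
```

{"fn": "step_arm", "kwargs": {"targets": [[[0.005, 0.03, 0, 0, 0, 0, 0.34], [0.005, 0.03, 0, 0, 0, 0, 0.34], [0.005, 0.03, 0, 0, 0, 0, 0.34], [0.005, 0.03, 0, 0, 0, 0, 0.34], [0.005, 0.03, 0, 0, 0, 0, 0.34]]]}}

```text
t: 7.48
ee_pos: [506.3, -6.5, 197.2]
orientation: [-2.391, -2.038, 0.0]
ft_force: [-0.7, -1.3, 0.4]
width: 29.9
grasp_force: 0.5
```

Run:
```python
from h import *
for n in("side","top"):
  try:
    m=measure(n,C0=(510,28)); print(n,m["coaster"],m["disc"])
  except Exception as e: print(n,e)
p,K,E=snap("side"); u,v=proj([505,10,50],K,E).astype(int); a=p[v-50:v+60,u-55:u+55,::-1]
p,K,E=snap("top"); u,v=proj([505,20,50],K,E).astype(int); b=p[v-55:v+55,u-50:u+50,::-1]
cv2.imwrite("pics/f.png",cv2.resize(np.hstack([a,b]),None,fx=3.8,fy=3.8))
```

```text
side (array([510.40170084,  29.95245054]), np.float64(3.890222392219627)) [510.57652487  24.93692061]
top Initial guess is outside of provided bounds
  return _methods._mean(a, axis=axis, dtype=dtype,
  ret = ret.dtype.type(ret / rcount)
```

View pics/f.png

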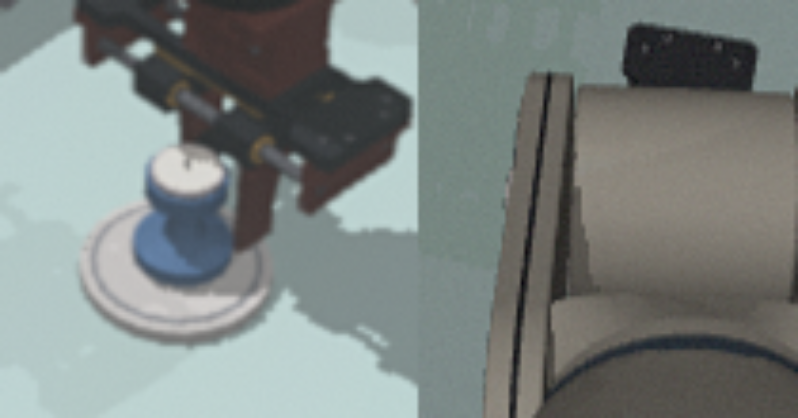

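Side: the cup is upright, a little short of the middle, with the fingers behind it. About 3 mm more, then back off and look from the top.

{"fn": "step_arm", "kwargs": {"targets": [[[0.005, 0.025, 0, 0, 0, 0, 0.34], [0.005, 0.025, 0, 0, 0, 0, 0.34], [0, 0.01, 0, 0, 0, 0, 0.34], [0, -0.02, 0, 0, 0, 0, 0.34], [-0.01, -0.06, 0, 0, 0, 0, 0.34]]]}}

```text
t: 8.3
ee_pos: [506.4, -7.6, 197.2]
orientation: [2.391, 2.038, 0.0]
ft_force: [-1.3, 0.4, 0.1]
width: 30.1
grasp_force: 0.0
```

{"fn": "step_arm", "kwargs": {"targets": [[[-0.03, -0.2, 0, 0, 0, 0, 0.34], [-0.06, -0.4, 0, 0, 0, 0, 0.34], [-0.1, -0.6, 0.1, 0, 0, 0, 0.34], [-0.1, -0.6, 0.2, 0, 0, 0, 0.34], [0, 0, 0, 0, 0, 0, 0.34]]]}}

```text
t: 8.93
ee_pos: [491.7, -99.5, 212.7]
orientation: [2.393, 2.033, 0.001]
ft_force: [0.1, 0.2, -0.2]
width: 29.8
grasp_force: 0.0
```

Run:
```python
from h import *
for n in("side","top"):
    m=measure(n,C0=(510,28)); print(n,m["coaster"],m["disc"])
```

```text
side (array([509.53144364,  32.11818066]), np.float64(1.5915309287847634)) [510.85137406  28.21868913]
top (array([510.93016658,  28.37529827]), np.float64(0.9831986565899626)) [510.49696316  27.23039018]
```

Run:
```python
from h import *
o=[]
for n in("top","side"):
    p,K,E=snap(n); u,v=proj([510,28,30],K,E).astype(int); a=p[v-40:v+40,u-40:u+40,::-1]; o.append(cv2.resize(a,None,fx=5,fy=5))
cv2.imwrite("pics/g.png",np.hstack(o))
```

```text
(no output)
```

View pics/g.png

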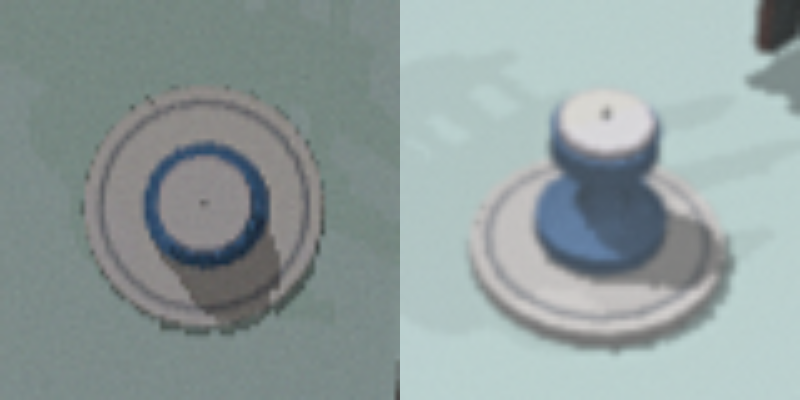

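Top: the cup disc (203,203) sits inside the ring, which is centred at about (205,207). Side: the cup is upright with its foot central in the ring, and the fingers are clear. Handing in.

```bash
python3 -c "
from h import *
print(ctrl.close_job())"
```

```text
the job is handed in; nothing more can be done
None
```

I pushed the cup low on its foot to about 1 mm from the coaster's centre (as measured from the top camera); it stands upright, the fingers are clear, and the job is handed in, though the judge's result was not shown.

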